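Roll the pipe sleeve up to the stop and hold it there

TASK

With the fingertips, gently push the steel pipe sleeve along its track and up the slope until it lies against the yellow stop, without ever letting it go or roll back on the slope. Only push it, never lift it off the track, and leave the offcut, the marker and the flange beside the track where they are. The program finishes while still holding: the fingers keep the sleeve lightly pressed against the stop, as for tacking it.

Things in the scene. Friction and masses are not known exactly. Their poses are not given: they have to be found in the camera images.
- pipe_center (a point): centre of the loose steel pipe sleeve with a red band near each end: a cylinder of 50 mm diameter, 130 mm long, about 0.5 kg, solid for contact; smooth, rolls easily, a few newtons push it up the slope. It rests on the level apron, its axis along the ramp's y. Its orientation turns as it rolls: use the position only.
- ramp: fixed roll-up track, dark steel with blue side rails. Origin at table height under the crease between level apron and slope, midway between the rails; x points up the track (level), y to its left, z up. Apron top 8 mm above the table; from x = 0 the slope rises from there at 8.5 degrees (0.148 rad). Lane 140 mm wide; rails 6 mm thick, 20 mm above the track; feet reach 108 mm either side.
- apron_end (a point): middle of the rear edge of the apron's top, 110 mm behind the crease; this end has no lip, so a sleeve that rolls back drops off onto the table
- stop: yellow stop plate across the top of the slope, part of the ramp (same origin and axes as the ramp). Its face is square to the slope, 150 mm up the slope from the crease; it stands 40 mm above the slope and is 8 mm thick.
- seat (a point): point where the centre of the sleeve lies when the sleeve touches the stop: at x = 119.9 mm, z = 51.2 mm in the ramp's frame
- tube_offcut: loose bystander: bright tube offcut, diameter 16 mm, 46 mm long, lying on the table left of the track; origin at its underside
- marker: loose bystander: white paint marker with blue cap, 128 mm long, 15 mm thick, lying on the table right of the track; origin at its underside
- flange: loose bystander: turned steel flange, 56 mm diameter, 12 mm thick, lying on the table right of the track; origin at its underside

How it is judged:
By the outcome, as a careful person would: the job done as asked, in the order asked, and still so for the second after the job is handed in, while the arm keeps its last pose, push and grip.
It also fails if it takes over 48 s, if anything falls off the work surface, if the arm or the gripper's body presses on something with over 40 N, if the wrist force passes 120 N, or if a joint passes its speed limit or range.

ROBOT

A 6-joint arm with a two-finger parallel gripper is mounted at the origin on the work surface; the furniture and walls round the work are solid. World frame = base frame: x ahead of the robot, y to its left, z up, the work surface at z = 0. Lengths are in mm, angles in rad, forces in N, time in s.
With the tool pointing down it reaches from about 325 to 775 mm from the base axis. Payload 5.5 kg.
Tool frame: the origin (TCP) lies at the very end of the fingers, on their centre line; the grasp point (between the pads) lies 19 mm behind it; z points along the fingers, y is the line along which they close (so a half turn about z gives the same grasp; the last joint's range is limited). The gripper opens to 88 mm and grips with 3 to 60 N. Pads are 20 mm wide; open, the fingers measure 115 mm over their backs; the gripper's body (75 mm by 178 mm) begins 61 mm behind the grasp point.
Start: joints at [-1.33, 0.091, 1.231, -0, 1.82, -0.057], TCP at [176.05, -573.605, 222.631] pointing down, gripper open.
Joint ranges: [-2.87, 2.87], [-0.86, 2.18], [0.17, 2.46], [-1.51, 4.65], [0.06, 2.69], [-2.65, 2.65]. Speed limits (rad/s): [2.57, 2.57, 3.01, 3.14, 3.14, 3.14].

INTERFACE

Orientations are given as a 3x3 rotation matrix whose columns are the frame's x, y, z axes.
In Python, from workcell import arm, grab_frame, calibration gives the robot as it stands.
- The arm moves only by the tool step_arm, never from a script. Its argument "series" is a list of rows, each a list of 5 numbers: the opening, from 0 (shut) to 1 (fully open), then the shift along the world's x, y, z in units of 0.5 m (1.0 is 0.5 m), then the turn about the world's z in units of 45 degrees (1.0 is 45 degrees). In form: [[gripper, dx, dy, dz, roll], ...]. A call has 1 to 12 rows; each row is the pose to reach, as a shift and turn from the pose commanded when the call began; what a row does not reach only later rows make up. A row lasts 1/10 s, in which the tool goes at most 50 mm and 8.59 degrees, less where a joint would pass 70% of its speed; a pose out of reach is approached as far as the arm can. A call with a number of a shift or a turn outside -1 to 1 is refused whole. A call with a gripper value outside its range is refused whole. The fingers move at their own pace and stop on an object; "squeeze" is the grip in N (left out, the last holds). Time passes only in rows, so rows that repeat a pose let the fingers close. It gives the time, the measured TCP pose, the force, the opening and the grip force at its end, in the units of the state.
- arm.get_obs(): the state, without advancing time (a new reading comes with each control period).
- grab_frame(name): name is "scene" or "top" or "wrist"; returns the picture (480x640x3 uint8, red, green, blue); there is no depth.
- calibration(name): a dict with "fx", "fy", "cx", "cy" (pixels), "pose" (4x4, takes a point from camera to world coordinates); the wrist camera has in their place "tool_from_camera" (4x4, takes a point from camera to tool coordinates, whose origin is the TCP and whose axes are the flange's). Camera axes: x right, y down, z forward; pixel columns grow to the right and rows downward; lengths in mm; the calibration is good to about 2 mm. The wrist camera is an equidistant fisheye: a pixel r from the principal point sees the ray r / f radians off the axis. A picture is of the moment at which its call begins: read the wrist's pose just before it. calibration takes no time and is no camera call.
- arm.hand_in(): hands the job in; it is judged then, once.
The state is a dict: "time_s": time; "q": joint angles; "qvel": joint speeds; "tau": joint torques, N m; "tcp_pos": TCP position; "tcp_rot": TCP orientation; "ft_force": force on the tool from outside, world axes, zero at the start; "torque": the same for the moment, N m; "width": finger opening in mm; "grasp_force": force on a finger pad.
Only numpy, scipy, OpenCV 4.12 (cv2) and the standard library are available. Lean on these libraries where they do the work, as an engineer would, in place of code of your own. Each camera call takes 0.05 s, during which the arm holds its last target. There are 200 camera calls.

## Working session

There is one attempt and no reset: what is moved stays moved. The work goes in short steps, Python scripts to look and compute and a tool call to move; the robot and the scene stay as the last step left them, time stands still between calls to the robot, and variables do not carry over. Pictures are saved under pics/ and viewed, at most 10 in all, crops included, and the job is handed in when it is done.

Besides the shell and the picture viewer there is one more tool, called after "Request:" as name(argument=value, ...), one argument or row to a line, values as JSON. step_arm: Moves the arm, as the interface text tells. Shifts and turns lie within -1 to 1; 1 stands for 0.5 m of shift or 45 degrees of turn. Its arguments: {"type":"object","properties":{"series":{"type":"array"},"squeeze":{"type":"number"}},"required":["series"]}

```bash
mkdir -p pics
python3 - <<'E'
from workcell import arm, grab_frame, calibration
import cv2
for n in ("scene","top"):
    f=grab_frame(n); cv2.imwrite(f"pics/{n}0.png",f[:,:,::-1])
    c=calibration(n); print(n,c)
o=arm.get_obs(); print(o)
E
```

```text
scene {'fx': 617.7861886388089, 'fy': 617.7861886388089, 'cx': 319.3194734462865, 'cy': 239.7714463026021, 'pose': array([[-5.23906274e-01, -6.23656280e-01,  5.80150895e-01,
        -6.00138310e+01],
       [-8.51775394e-01,  3.82839189e-01, -3.57649036e-01,
         4.51312518e+02],
       [ 9.45569183e-04, -6.81532831e-01, -7.31786927e-01,
         8.84506993e+02],
       [ 0.00000000e+00,  0.00000000e+00,  0.00000000e+00,
         1.00000000e+00]])}
top {'fx': 507.8030796275755, 'fy': 507.8030796275755, 'cx': 320.6423463394539, 'cy': 245.48529496547567, 'pose': array([[ 4.38100516e-02, -9.75197763e-01,  2.16956225e-01,
         3.49211448e+02],
       [-9.99039811e-01, -4.28444734e-02,  9.15461682e-03,
         7.90210765e+01],
       [ 3.67813350e-04, -2.17148970e-01, -9.76138407e-01,
         1.02623338e+03],
       [ 0.00000000e+00,  0.00000000e+00,  0.00000000e+00,
         1.00000000e+00]])}
{'time_s': 0.1, 'q': array([-1.32969436e+00,  9.17740851e-02,  1.23175447e+00, -2.37105677e-05,
        1.81977835e+00, -5.67181300e-02]), 'qvel': array([-0.0004089 , -0.00067891, -0.00316109,  0.00040201, -0.00083711,
        0.00059193]), 'tau': array([ 2.72707992e-03, -4.47857773e+01, -4.07570708e+01,  7.00814766e-02,
        2.84133176e-02, -1.13165372e-04]), 'tcp_pos': array([ 175.98073214, -573.34235547,  221.63182984]), 'tcp_rot': array([[ 9.55980149e-01,  2.93431027e-01, -4.31630522e-04],
       [ 2.93431335e-01, -9.55978712e-01,  1.65917673e-03],
       [ 7.42243426e-05, -1.71279394e-03, -9.99998530e-01]]), 'ft_force': array([-0.10364422, -0.16639131, -0.23330295]), 'torque': array([0.03247356, 0.05964744, 0.02799379]), 'grasp_force': 0.0, 'width': 87.97362032465188}
```

View pics/top0.png

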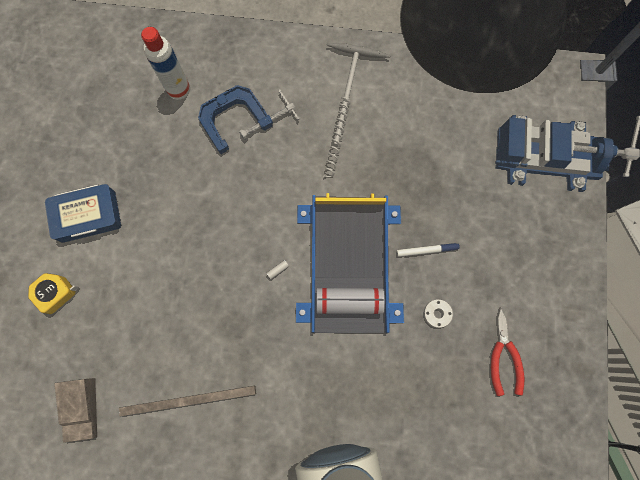

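View pics/scene0.png

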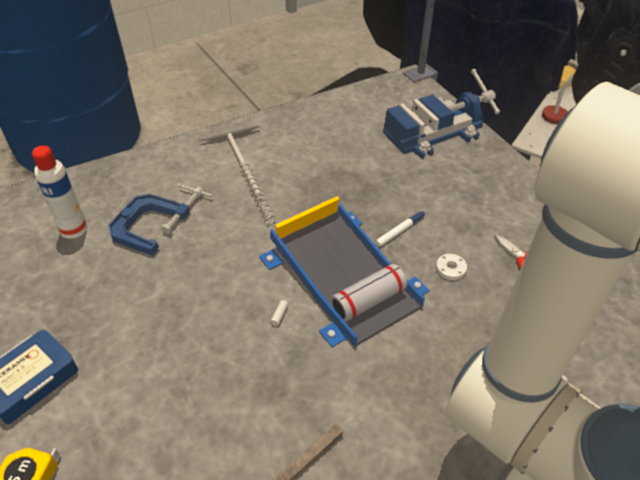

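The top view shows the ramp at about cols 297–403, rows 195–335. The stop is at row 200, the sleeve at about (350,301), and the rear apron edge at row 333. I'll zoom in to get accurate pixels.

Run:
```python
import cv2
f=cv2.imread("pics/top0.png")[188:344,285:415]
f=cv2.resize(f,None,fx=3.8,fy=3.8,interpolation=cv2.INTER_CUBIC)
for i in range(0,130,10): cv2.putText(f,str(285+i),(int(i*3.8),8),0,.3,(0,255,255)); cv2.line(f,(int(i*3.8),10),(int(i*3.8),16),(0,255,255))
for i in range(0,156,10): cv2.putText(f,str(188+i),(0,int(i*3.8)+4),0,.3,(0,255,255)); cv2.line(f,(20,int(i*3.8)),(26,int(i*3.8)),(0,255,255))
cv2.imwrite("pics/crop1.png",f)
```

```text
(no output)
```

View pics/crop1.png

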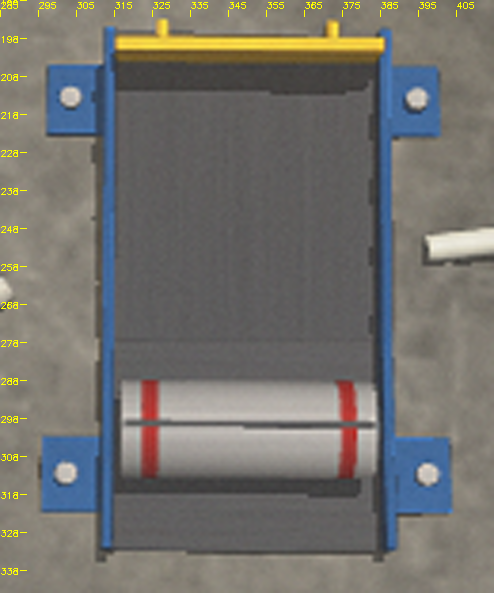

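The crop shows the rear apron corners at about (315.0,332.2) and (384.5,333.0), and the crease at row 277.7. The stop's front top edge is at row ~201.5, and the sleeve silhouette covers rows 288–313.8, cols 316.8–384. Next I'll fit the ramp pose.

```bash
cat > h.py <<'E'
import numpy as np
from workcell import arm, grab_frame, calibration
from scipy.optimize import least_squares
def proj(c,P):
    T=np.linalg.inv(c["pose"]); p=np.atleast_2d(P)@T[:3,:3].T+T[:3,3]
    return np.c_[c["fx"]*p[:,0]/p[:,2]+c["cx"], c["fy"]*p[:,1]/p[:,2]+c["cy"]]
def ray(c,u,v,z):
    d=c["pose"][:3,:3]@[(u-c["cx"])/c["fx"],(v-c["cy"])/c["fy"],1]; o=c["pose"][:3,3]
    return o+d*(z-o[2])/d[2]
E
python3 - <<'E'
from h import *
c=calibration("top")
pts=np.array([[-110,70,8],[-110,-70,8],[0,70,8],[0,-70,8],[142.4,70,69.7],[142.4,-70,69.7]])
uv=np.array([[315,332.2],[384.5,333],[315.3,277.7],[383.5,277.7],[315.5,201.5],[386,201.5]])
def W(p,P):
    a=p[2];R=np.array([[np.cos(a),-np.sin(a),0],[np.sin(a),np.cos(a),0],[0,0,1]]); return P@R.T+[p[0],p[1],0]
f=lambda p:(proj(c,W(p,pts))-uv).ravel()
s=least_squares(f,[400,0,0]); p=s.x; print(p, s.fun.reshape(-1,2).round(1))
q=ray(c,350.4,300.9,33); print("sleeve",q)
a=p[2]; d=q[:2]-p[:2]; print("in ramp",d@[np.cos(a),np.sin(a)],d@[-np.sin(a),np.cos(a)])
print([ray(c,u,300.9,33) for u in (316.8,384)])
cs=calibration("scene"); print("scene",proj(cs,W(p,pts)).round(1),proj(cs,q))
for n,u,v in(("offcut",277,270),("marker",428,250),("markertip",397,253),("flange",438,314)): print(n,ray(c,u,v,8))
E
```

```text
[5.11207548e+02 2.74021868e+01 3.81356511e-02] [[-0.6  0.4]
 [ 0.7 -0. ]
 [-0.4 -0.2]
 [ 0.5  0.2]
 [-0.4 -0.5]
 [ 0.3 -0.1]]
sleeve [461.57080904  25.31154938  33.        ]
in ramp -49.68035783694133 -0.1966468202648154
[array([458.68842584,  90.98005228,  33.        ]), array([464.45333256, -40.36015057,  33.        ])]
scene [[357.5 343.7]
 [421.6 306.4]
 [320.9 300.1]
 [383.3 266.8]
 [277.7 228.1]
 [340.2 199. ]] [[370.20033729 292.46315839]]
offcut [520.64067089 174.94326202   8.        ]
marker [ 575.71128211 -131.74805872    8.        ]
markertip [566.63820961 -68.31672242   8.        ]
flange [ 445.93887025 -151.40681414    8.        ]
```

Request:
step_arm(
  series=[
    [0.7,0.3,0.8,0,-0.33],
    [0.7,0.3,0.8,0,-0.33],
    [0.7,0.3,0.8,0,-0.33],
    [0.7,0.3,0.8,0,-0.33],
    [0.7,0.3,0.8,0,-0.33],
    [0.7,0.3,0.8,0,-0.33],
    [0.7,0.3,0.8,0,-0.33],
    [0.7,0.3,0.8,0,-0.33],
    [0.7,0.3,0.8,0,-0.33],
    [0.7,0.3,0.8,0,-0.33],
    [0.7,0.3,0.8,0,-0.33],
  ],
)

```text
time_s: 1.2
tcp_pos: [326.0, -173.4, 222.4]
tcp_rot: [[0.999, 0.04, -0.0], [0.04, -0.999, -0.0], [-0.0, 0.0, -1.0]]
ft_force: [-0.1, -0.3, -0.6]
width: 61.6
grasp_force: 0.0
```

Request:
step_arm(
  series=[
    [0.7,0.132,0.392,0,0],
    [0.7,0.132,0.392,0,0],
    [0.7,0.132,0.392,0,0],
    [0.7,0.132,0.392,0,0],
    [0.7,0.132,0.392,0,0],
    [0.7,0.132,0.392,-0.1,0],
    [0.7,0.132,0.392,-0.2,0],
    [0.7,0.132,0.392,-0.28,0],
    [0.7,0.132,0.392,-0.32,0],
    [0.7,0.132,0.392,-0.32,0],
  ],
)

```text
time_s: 2.2
tcp_pos: [389.7, 20.6, 58.7]
tcp_rot: [[0.999, 0.036, -0.008], [0.036, -0.999, -0.0], [-0.008, 0.0, -1.0]]
ft_force: [0.5, -0.2, -0.6]
width: 61.1
grasp_force: 0.0
```

Run:
```python
from h import *
import cv2
f=grab_frame("scene"); cv2.imwrite("pics/s1.png",cv2.resize(f[150:400,200:520,::-1],None,fx=2.4,fy=2.4))
```

```text
(no output)
```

View pics/s1.png

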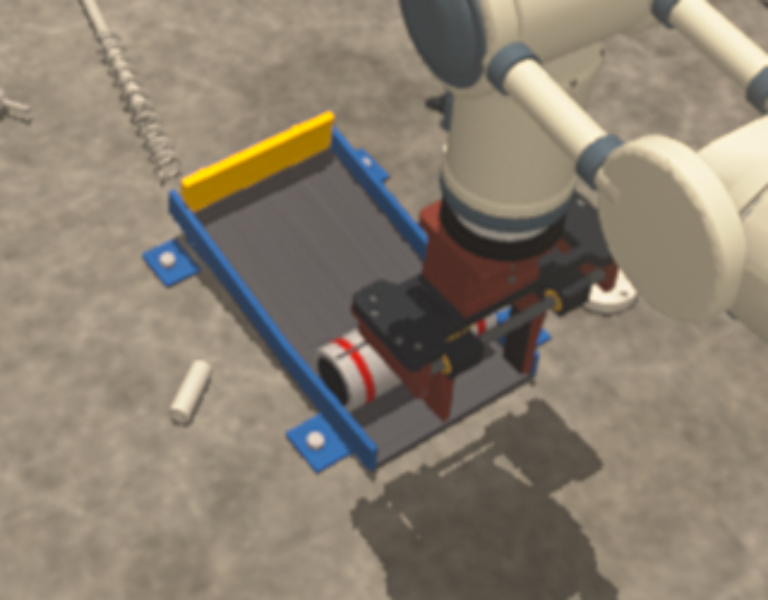

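The picture shows the open fingers behind the sleeve, inside the lane, with the sleeve untouched. I'll lower the tool and approach.

Request:
step_arm(
  series=[
    [0.7,0,0,-0.04,0],
    [0.7,0,0,-0.07,0],
    [0.7,0,0,-0.08,0],
    [0.7,0.01,0,-0.08,0],
    [0.7,0.02,0.001,-0.08,0],
    [0.7,0.03,0.001,-0.08,0],
    [0.7,0.04,0.0015,-0.08,0],
    [0.7,0.044,0.0015,-0.08,0],
  ],
)

```text
time_s: 3.05
tcp_pos: [414.8, 23.2, 23.0]
tcp_rot: [[0.999, 0.039, 0.001], [0.039, -0.999, -0.0], [0.001, 0.0, -1.0]]
ft_force: [0.0, -0.7, -0.7]
width: 61.3
grasp_force: 0.0
```

Request:
step_arm(
  series=[
    [0.7,0.003,0,0,0],
    [0.7,0.006,0,0,0],
    [0.7,0.009,0,0,0],
    [0.7,0.012,0.0005,0,0],
    [0.7,0.015,0.0005,0,0],
    [0.7,0.018,0.0005,0,0],
    [0.7,0.021,0.001,0,0],
    [0.7,0.024,0.001,0,0],
    [0.7,0.027,0.001,0,0],
    [0.7,0.03,0.001,0,0],
    [0.7,0.034,0.0013,0,0],
    [0.7,0.038,0.0015,0,0],
  ],
)

```text
time_s: 4.25
tcp_pos: [433.2, 23.9, 22.6]
tcp_rot: [[0.999, 0.039, -0.0], [0.039, -0.999, -0.0], [-0.0, 0.0, -1.0]]
ft_force: [0.1, 0.1, -0.7]
width: 61.5
grasp_force: 0.1
```

Run:
```python
from h import *
import cv2
f=grab_frame("scene"); cv2.imwrite("pics/s2.png",cv2.resize(f[180:370,260:500,::-1],None,fx=3,fy=3))
o=arm.get_obs(); print(o["tcp_pos"],o["ft_force"])
```

```text
[433.47362258  23.89741305  22.67482904] [-0.88303735  0.54318661 -0.82588366]
```

View pics/s2.png

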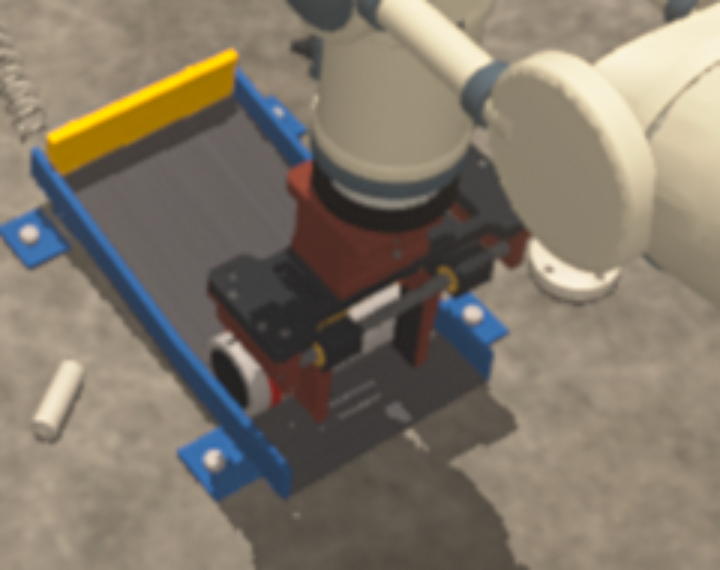

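The fingers are now at the sleeve, which is square in the lane, and the neighbours are untouched. I'll push on steadily.

Request:
step_arm(
  series=[
    [0.7,0.004,0,0,0],
    [0.7,0.008,0,0,0],
    [0.7,0.012,0.0005,0,0],
    [0.7,0.016,0.0005,0,0],
    [0.7,0.02,0.0008,0,0],
    [0.7,0.024,0.001,0,0],
    [0.7,0.028,0.001,0,0],
    [0.7,0.032,0.0012,0,0],
    [0.7,0.036,0.0014,0,0],
    [0.7,0.04,0.0016,0,0],
    [0.7,0.044,0.0017,0,0],
    [0.7,0.048,0.0018,0,0],
  ],
)

```text
time_s: 5.5
tcp_pos: [457.2, 24.8, 22.7]
tcp_rot: [[0.999, 0.039, 0.0], [0.039, -0.999, -0.0], [0.0, 0.0, -1.0]]
ft_force: [0.9, 0.1, 1.4]
width: 61.5
grasp_force: 0.1
```

Request:
step_arm(
  series=[
    [0.7,0.004,0,0,0],
    [0.7,0.008,0,0,0],
    [0.7,0.012,0.0005,0,0],
    [0.7,0.016,0.0005,0,0],
    [0.7,0.02,0.0008,0,0],
    [0.7,0.024,0.001,0,0],
    [0.7,0.028,0.001,0.0005,0],
    [0.7,0.032,0.0012,0.001,0],
    [0.7,0.036,0.0014,0.0015,0],
    [0.7,0.04,0.0016,0.002,0],
    [0.7,0.044,0.0017,0.0025,0],
    [0.7,0.048,0.0018,0.003,0],
  ],
)

```text
time_s: 6.7
tcp_pos: [481.1, 25.7, 24.1]
tcp_rot: [[0.999, 0.039, -0.0], [0.039, -0.999, -0.0], [-0.0, 0.0, -1.0]]
ft_force: [-2.5, -0.1, 1.1]
width: 61.6
grasp_force: 1.0
```

Request:
step_arm(
  series=[
    [0.7,0.004,0,0.0006,0],
    [0.7,0.008,0,0.0012,0],
    [0.7,0.012,0.0005,0.0018,0],
    [0.7,0.016,0.0005,0.0024,0],
    [0.7,0.02,0.0008,0.003,0],
    [0.7,0.024,0.001,0.0036,0],
    [0.7,0.028,0.001,0.0042,0],
    [0.7,0.032,0.0012,0.0048,0],
    [0.7,0.036,0.0014,0.0054,0],
    [0.7,0.04,0.0016,0.006,0],
    [0.7,0.044,0.0017,0.0066,0],
    [0.7,0.048,0.0018,0.0072,0],
  ],
)

```text
time_s: 7.9
tcp_pos: [505.2, 26.6, 27.8]
tcp_rot: [[0.999, 0.039, 0.0], [0.039, -0.999, 0.0], [0.0, -0.0, -1.0]]
ft_force: [-3.0, 1.2, 1.6]
width: 61.4
grasp_force: 1.0
```

Run:
```python
from h import *
import cv2
f=grab_frame("scene"); cv2.imwrite("pics/s3.png",cv2.resize(f[180:370,240:480,::-1],None,fx=3,fy=3))
o=arm.get_obs(); print(o["tcp_pos"],o["ft_force"])
```

```text
[505.61748527  26.5945055   27.86326908] [-0.20249919  0.46186475 -0.43841792]
```

View pics/s3.png

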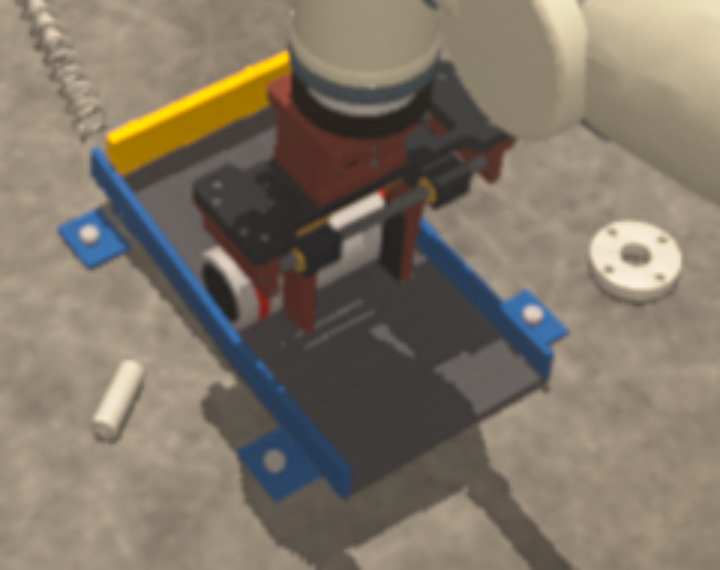

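The sleeve is on the slope against both fingers (its end is at about crop (222,285)) and is staying square. The push continues for about 90 mm more.

Request:
step_arm(
  series=[
    [0.7,0.004,0,0.0006,0],
    [0.7,0.008,0,0.0012,0],
    [0.7,0.012,0.0005,0.0018,0],
    [0.7,0.016,0.0005,0.0024,0],
    [0.7,0.02,0.0008,0.003,0],
    [0.7,0.024,0.001,0.0036,0],
    [0.7,0.028,0.001,0.0042,0],
    [0.7,0.032,0.0012,0.0048,0],
    [0.7,0.036,0.0014,0.0054,0],
    [0.7,0.04,0.0016,0.006,0],
    [0.7,0.044,0.0017,0.0066,0],
    [0.7,0.048,0.0018,0.0072,0],
  ],
)

```text
time_s: 9.15
tcp_pos: [529.2, 27.5, 31.4]
tcp_rot: [[0.999, 0.039, 0.0], [0.039, -0.999, 0.0], [0.0, -0.0, -1.0]]
ft_force: [-1.7, -0.2, 0.8]
width: 61.7
grasp_force: 1.0
```

Request:
step_arm(
  series=[
    [0.7,0.004,0,0.0006,0],
    [0.7,0.008,0,0.0012,0],
    [0.7,0.012,0.0005,0.0018,0],
    [0.7,0.016,0.0005,0.0024,0],
    [0.7,0.02,0.0008,0.003,0],
    [0.7,0.024,0.001,0.0036,0],
    [0.7,0.028,0.001,0.0042,0],
    [0.7,0.032,0.0012,0.0048,0],
    [0.7,0.036,0.0014,0.0054,0],
    [0.7,0.04,0.0016,0.006,0],
    [0.7,0.044,0.0017,0.0066,0],
    [0.7,0.048,0.0018,0.0072,0],
  ],
)

```text
time_s: 10.35
tcp_pos: [553.2, 28.4, 35.0]
tcp_rot: [[0.999, 0.039, 0.0], [0.039, -0.999, 0.0], [0.0, -0.0, -1.0]]
ft_force: [-1.6, -0.7, 0.6]
width: 61.9
grasp_force: 1.0
```

Request:
step_arm(
  series=[
    [0.7,0.004,0,0.0006,0],
    [0.7,0.008,0,0.0012,0],
    [0.7,0.012,0.0005,0.0018,0],
    [0.7,0.016,0.0005,0.0024,0],
    [0.7,0.02,0.0008,0.003,0],
    [0.7,0.024,0.001,0.0036,0],
    [0.7,0.028,0.001,0.0042,0],
    [0.7,0.032,0.0012,0.0048,0],
  ],
)

```text
time_s: 11.15
tcp_pos: [569.2, 29.0, 37.4]
tcp_rot: [[0.999, 0.039, 0.0], [0.039, -0.999, 0.0], [0.0, -0.0, -1.0]]
ft_force: [-1.8, -0.3, 0.3]
width: 61.6
grasp_force: 1.0
```

Request:
step_arm(
  series=[
    [0.7,0.003,0,0.0005,0],
    [0.7,0.006,0,0.001,0],
    [0.7,0.009,0.0003,0.0014,0],
    [0.7,0.012,0.0005,0.0018,0],
    [0.7,0.015,0.0006,0.0022,0],
    [0.7,0.018,0.0007,0.0027,0],
    [0.7,0.021,0.0008,0.0031,0],
    [0.7,0.024,0.001,0.0036,0],
    [0.7,0.026,0.001,0.0039,0],
    [0.7,0.028,0.001,0.0042,0],
  ],
)

```text
time_s: 12.15
tcp_pos: [583.1, 29.5, 39.4]
tcp_rot: [[0.999, 0.039, -0.0], [0.039, -0.999, 0.0], [-0.0, -0.0, -1.0]]
ft_force: [-1.9, -0.1, 1.3]
width: 61.4
grasp_force: 1.0
```

Request:
step_arm(
  series=[
    [0.7,0.002,0,0.0003,0],
    [0.7,0.004,0,0.0006,0],
    [0.7,0.006,0.0002,0.0009,0],
    [0.7,0.008,0.0003,0.0012,0],
    [0.7,0.01,0.0004,0.0015,0],
  ],
)

```text
time_s: 12.65
tcp_pos: [588.1, 29.7, 40.2]
tcp_rot: [[0.999, 0.039, 0.0], [0.039, -0.999, 0.0], [0.0, -0.0, -1.0]]
ft_force: [-1.9, 0.7, 2.3]
width: 61.1
grasp_force: 1.0
```

Request:
step_arm(
  series=[
    [0.7,0.001,0,0.0001,0],
    [0.7,0.002,0,0.0003,0],
    [0.7,0.003,0,0.0004,0],
    [0.7,0.004,0.0001,0.0006,0],
  ],
)

```text
time_s: 13.05
tcp_pos: [590.1, 29.7, 40.5]
tcp_rot: [[0.999, 0.039, -0.0], [0.039, -0.999, -0.0], [-0.0, 0.0, -1.0]]
ft_force: [-3.3, -0.0, 0.4]
width: 61.6
grasp_force: 1.0
```

Request:
step_arm(
  series=[
    [0.7,0.001,0,0.0001,0],
    [0.7,0.002,0,0.0003,0],
    [0.7,0.003,0,0.0004,0],
    [0.7,0.004,0.0001,0.0006,0],
  ],
)

```text
time_s: 13.45
tcp_pos: [592.1, 29.8, 40.8]
tcp_rot: [[0.999, 0.039, 0.0], [0.039, -0.999, 0.0], [0.0, -0.0, -1.0]]
ft_force: [-2.4, -0.4, 1.0]
width: 61.4
grasp_force: 1.0
```

Request:
step_arm(
  series=[
    [0.7,0.001,0,0.0001,0],
    [0.7,0.002,0,0.0003,0],
    [0.7,0.003,0,0.0004,0],
  ],
)

```text
time_s: 13.75
tcp_pos: [593.6, 29.8, 41.0]
tcp_rot: [[0.999, 0.039, 0.0], [0.039, -0.999, 0.0], [0.0, -0.0, -1.0]]
ft_force: [-2.0, -0.2, 1.2]
width: 61.3
grasp_force: 1.0
```

Run:
```python
from h import *
import cv2
f=grab_frame("scene"); g=grab_frame("top")
a=cv2.resize(f[180:300,240:440],None,fx=3,fy=3); b=cv2.resize(g[180:270,290:440],None,fx=2.6,fy=2.6)
im=np.zeros((a.shape[0]+b.shape[0],600,3),np.uint8); im[:a.shape[0]]=a; im[a.shape[0]:,:b.shape[1]]=b
cv2.imwrite("pics/s4.png",im[:600,:,::-1])
F=[]
for _ in range(4): o=arm.get_obs(); F.append(o["ft_force"])
print(o["tcp_pos"],F,o["time_s"])
```

```text
[593.68405702  29.79730115  40.98456635] [array([-1.45051365, -0.09330696,  1.31646272]), array([-1.45051365, -0.09330696,  1.31646272]), array([-1.45051365, -0.09330696,  1.31646272]), array([-1.45051365, -0.09330696,  1.31646272])] 13.85
```

View pics/s4.png

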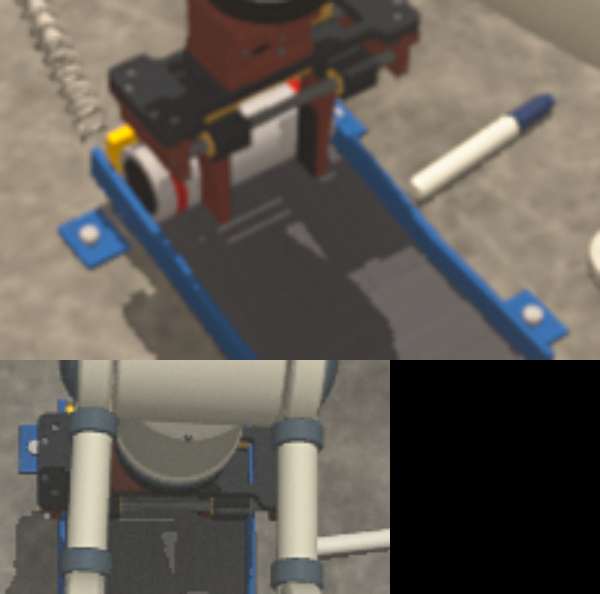

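The sleeve is a few mm short of the stop, and both fingers are on it. I'll creep forward until the force rises.

Request:
step_arm(
  series=[
    [0.7,0.001,0,0.0001,0],
    [0.7,0.002,0,0.0003,0],
    [0.7,0.003,0,0.0004,0],
  ],
)

```text
time_s: 14.15
tcp_pos: [595.1, 29.8, 41.2]
tcp_rot: [[0.999, 0.039, 0.0], [0.039, -0.999, 0.0], [0.0, -0.0, -1.0]]
ft_force: [-2.1, -0.8, 0.4]
width: 61.5
grasp_force: 1.0
```

Request:
step_arm(
  series=[
    [0.7,0.001,0,0.0001,0],
    [0.7,0.002,0,0.0003,0],
  ],
)

```text
time_s: 14.35
tcp_pos: [595.9, 29.8, 41.3]
tcp_rot: [[0.999, 0.039, -0.0], [0.039, -0.999, 0.0], [-0.0, -0.0, -1.0]]
ft_force: [-3.3, -0.5, 1.8]
width: 61.1
grasp_force: 1.9
```

Request:
step_arm(
  series=[
    [0.7,0.001,0,0.0001,0],
    [0.7,0.002,0,0.0003,0],
  ],
)

```text
time_s: 14.55
tcp_pos: [596.0, 29.8, 41.3]
tcp_rot: [[0.999, 0.039, -0.003], [0.039, -0.999, -0.0], [-0.003, -0.0, -1.0]]
ft_force: [-8.1, -0.0, 3.4]
width: 61.4
grasp_force: 4.0
```

The arm stalled at x = 596.0, which is the predicted seat position, and the force rose to 8 N. I'll hold and check that it's steady.

Request:
step_arm(
  series=[
    [0.7,0,0,0,0],
    [0.7,0,0,0,0],
    [0.7,0,0,0,0],
    [0.7,0,0,0,0],
    [0.7,0,0,0,0],
    [0.7,0,0,0,0],
  ],
)

```text
time_s: 15.15
tcp_pos: [596.0, 29.8, 41.3]
tcp_rot: [[0.999, 0.039, -0.003], [0.039, -0.999, -0.0], [-0.003, 0.0, -1.0]]
ft_force: [-7.2, -1.3, 2.9]
width: 61.4
grasp_force: 3.4
```

Run:
```python
from h import *
import cv2
f=grab_frame("scene"); f2=grab_frame("wrist")
a=cv2.resize(f[200:280,240:370],None,fx=4.5,fy=4.5)
im=np.zeros((600,585,3),np.uint8); im[:360]=a[:360]; w=cv2.resize(f2,(320,240)); im[360:,:320]=w
cv2.imwrite("pics/s5.png",im[:,:,::-1]); o=arm.get_obs(); print(o["tcp_pos"],o["ft_force"],o["time_s"])
```

```text
[595.94125062  29.77511051  41.26983885] [-7.03512209 -0.23677608  2.71593216] 15.25
```

View pics/s5.png

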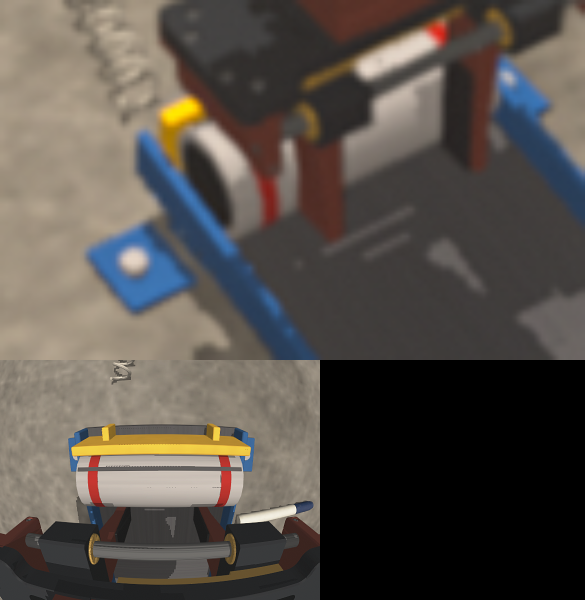

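The pictures show the sleeve lying square against the yellow stop, with both fingers on it. The push is steady at about 7 N.

```bash
python3 -c "
from workcell import arm
print(arm.hand_in())"
```

```text
the job is handed in; nothing more can be done
None
```

The sleeve was pushed up the track and is against the yellow stop, held there by both fingertips at a steady 7 N or so; the job was handed in at about 15 s, with the result of the judging not shown.

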